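Squeeze-test rubber bungs and stopper the flask with the supple one

ROBOT

A 6-joint arm with a two-finger parallel gripper is mounted at the origin on a cart in front of the work surface, level with it; the furniture and walls round the work are solid. World frame = base frame: x ahead of the robot, y to its left, z up, the work surface at z = 0. Lengths are in m, angles in rad, forces in N, time in s.
With the tool pointing down it reaches from about 0.275 to 0.725 m from the base axis. Payload 5.6 kg.
Tool frame: the origin (TCP) lies midway between the tips of the shut fingers; the grasp point (between the pads) lies 19 mm behind it; z points along the fingers, y is the direction in which the jaws open and shut (so a half turn about z gives the same grasp; the last joint's range is limited). The gripper opens to 85 mm and grips with 20 to 120 N. Pads are 22 mm wide; open, the fingers measure 114 mm over their backs; the gripper's body (76 mm by 85 mm) begins 54 mm behind the grasp point. The pads swing forward as they close: fully open they stand 13 mm farther back than shut.
Start: joints at [-0.829, 0.255, 0.108, 0, -1.424, -0.285], TCP at [0.243, -0.494, 0.231] pointing down, gripper open.
Joint ranges: [-2.95, 2.95], [-1.21, 1.97], [-1.09, 1.5], [-2.87, 1.71], [-2.94, -0.07], [-3.05, 3.05]. Speed limits (rad/s): [2.57, 2.57, 3.14, 3.14, 3.14, 3.14].

INTERFACE

Orientations are given as a rotation vector (axis times angle).
In Python, from workcell import env gives the robot as it stands. Calls block until the motion is done:
- env.reach(position, orientation): joint-space move of the TCP to a pose.
- env.line_to(position, v=0.15, frame=None, force_limit=None): straight line of the TCP; frame=None keeps the orientation; v is the mean speed in m/s. With force_limit (N) it stops when the force on the tool has changed by that much, and returns True; else False.
- env.movej(angles): joint-space move.
- env.grip(opening, squeeze=None): finger opening in m; squeeze is the grip in N (None keeps the last); returns when the fingers have stopped.
- env.sleep(seconds).
- env.ik(position, orientation): joint angles nearest the present ones, or None.
- env.state(): the state.
- env.capture(name): name is "scene" or "top" or "wrist"; returns a dict with "color" (420x560x3 uint8, blue, green, red), "fx", "fy", "cx", "cy" (pixels), "k1" (the pictures are not rectified: a ray, as slopes to the right and down, at radius r is drawn at 1 + k1 r^2 times it, then the intrinsics apply), "camera_from_world" (4x4, takes a point from world to camera coordinates); the wrist camera has in their place "mount" (4x4, takes a point from camera to tool coordinates, whose origin is the TCP and whose axes are the flange's). Camera axes: x right, y down, z forward; pixel columns grow to the right and rows downward; lengths in m; the calibration is good to about 2 mm. A picture is of the moment at which its call begins: read the wrist's pose just before it. There is no depth.
A pose or a line that the arm cannot do raises env.Unreachable and nothing moves.
- env.hand_in(): hands the job in, once; it reports no verdict.
Trained networks look in a picture, given as the dict that the camera call returned (one of the last four; its "shot" number tells which), for a name from the list of things; names that differ only in an ending like _2 or _b are one class to them, and where a whole thing is asked for, a point or a joint stands for the part that bears it (a point fixed in the world has none). Each returns a list of dicts, best first, with "conf" (0 to 1); they miss things now and then, are a little off and sometimes report something else, mostly with a low value. They report only what shows in the picture. A call takes as long as a camera call. They do not tell look-alikes from the thing itself.
- env.look_for(picture, name): "centre" ([x, y, z] in m, in the coordinates of the camera as it stood for that picture, good to about 4 mm: the middle of the surface that is visible of it).
- env.mark_of(picture, name): "centre" ([x, y, z] in m, in the coordinates of the camera as it stood for that picture, good to about 4 mm: a listed point, or the origin of a listed thing).
The state is a dict: "t": time; "qpos": joint angles; "dq": joint speeds; "joint_efforts": joint torques, N m; "ee_pos": TCP position; "tool_rot": TCP orientation; "contact_force": force on the tool from outside, world axes, zero at the start; "torque": the same for the moment, N m; "finger_gap": finger opening in m.
Only numpy, scipy, OpenCV 4.12 (cv2) and the standard library are available. Lean on these libraries where they do the work, as an engineer would, in place of code of your own. Each camera call takes 0.05 s, during which the arm holds its last target.

TASK

Two of these three rubber bungs have gone hard with age. Feel them with a gentle squeeze between the fingers, push the one that is still supple fully home into the neck of the conical flask, its flange down on the rim, and put the two hard ones in the steel discard dish. The flask is thin glass: never force a bung into it (the supple one goes in with a light push, a hard one jams), keep the flask upright, and leave the other things on the bench where they are.

Things in the scene. Friction and masses are not known exactly. Their poses are not given: they have to be found in the camera images.
- bung_1: one of three look-alike red-brown round rubber bungs (75 g), upright on the bench, foot down, 42 mm tall. Lower 24 mm: plug, 25 mm across at the foot, widening to 36 mm at 15.5 mm height, then straight. Upper 18 mm: ribbed head, 42 mm across, to grip and squeeze; its underside is the flange. Origin at the centre of the foot's underside, z up its axis
- bung_2: second bung, same size and looks as bung_1, origin alike. Exactly one of the three is supple; which one changes every time and neither looks nor numbers tell. Pinched across the head with 10 to 20 N the supple one gives way by 4 to 9 mm in all (opening between the fingers shrinks from 42 to 33-38 mm), a hard one by under 2.5 mm (39.5-42 mm)
- bung_3: third bung, same size and looks as bung_1, origin alike; may be the supple one or a hard one. Squeezing the supple one's head draws in the plug below it too. More than 40 N per finger crushes a bung
- flask: loose clear-glass conical flask, 141 mm tall, base 94 mm across, about 0.4 to 0.6 kg, straight round neck 43 mm across outside. Origin at the centre of its underside, z up. It may stand left or right of the bungs, the dish on the other side; a bench shaker, 0.32 m high, fills the bench beyond y = 0.45 on the left: pass over or clear of it
- flask_mouth (a point): centre of the flask's mouth, in the rim's plane, 141 mm above its underside. Bore 31.4 mm across, 49 mm deep. A bung drops in 9 mm freely; beyond that the bore squeezes the plug: the supple one slides on under 3 to 15 N of push, a hard one jams there. Fully home its foot is 24 mm below the rim, flange on the rim. A push of 25 N is safe for the glass
- dish: shallow open steel discard dish, 125 mm (its x) by 155 mm (its y) outside, 32 mm high, wall and floor 4 mm, loose, 0.5 kg. Origin at the centre of its underside
- tube_rack: yellow wire rack with two blue-capped tubes, 52 x 86 x 122 mm, a bystander. Origin at the centre of its underside
- tape_roll: roll of beige tape lying flat, 104 mm across, 25 mm high, a bystander. Origin at the centre of its underside
- glass_beaker: small clear beaker, 57 mm across, 70 mm tall, a bystander. Origin at the centre of its underside
Mind the look-alikes: they are no part of the job. Leave any blue look-alike of the bung_2 alone.

How it is judged:
By the outcome, as a careful person would: the job done as asked, in the order asked, and still so for the second after the job is handed in, with the robot touching nothing.
It also fails if it takes over 72 s, if anything falls off the work surface, if the arm or the gripper's body presses on something with over 40 N, if the wrist force passes 120 N, or if a joint passes its speed limit or range.

## Working session

There is one attempt and no reset: what is moved stays moved. The work goes in short steps, each a Python script; the robot and the scene stay as the last script left them, time stands still between calls to the robot, and variables do not carry over. Pictures are saved under pics/ and viewed, and the job is handed in when it is done.

```bash
ls; mkdir -p pics; cat > h.py <<'E'
import numpy as np, cv2
from scipy.spatial.transform import Rotation as R
from workcell import env
def w(cap,p):
    return (np.linalg.inv(cap["camera_from_world"])@np.r_[p,1])[:3]
def proj(cap,P):
    c=(np.asarray(cap["camera_from_world"])@np.r_[P,1])[:3]; a=c[:2]/c[2]; a=a*(1+cap["k1"]*(a@a))
    return a*[cap["fx"],cap["fy"]]+[cap["cx"],cap["cy"]]
def ray(cap,u,v,z):
    d=np.array([(u-cap["cx"])/cap["fx"],(v-cap["cy"])/cap["fy"]]); a=d.copy()
    for _ in range(20): a=d/(1+cap["k1"]*(a@a))
    M=np.linalg.inv(cap["camera_from_world"]); o=M[:3,3]; r=M[:3,:3]@np.r_[a,1]
    return o+r*(z-o[2])/r[2]
E
python3 - <<'E'
from h import *
s=env.state(); print(s)
for n in ["scene","top"]:
    c=env.capture(n); cv2.imwrite(f"pics/{n}0.png",c["color"])
    for t in ["bung_1","flask","flask_mouth","dish","tube_rack","tape_roll","glass_beaker"]:
        for d in env.mark_of(c,t): 
            if d["conf"]>.2:
                p=w(c,d["centre"]); print(n,t,round(d["conf"],2),p.round(3),proj(c,p).round())
print(env.state()["t"])
E
```

```text
pics
{'t': 0.0, 'qpos': array([-8.29382705e-01,  2.55732881e-01,  1.07022861e-01, -4.80596371e-04,
       -1.42388245e+00, -2.84613486e-01]), 'dq': array([-0.00022585,  0.00111406,  0.0016056 , -0.00053354,  0.00010431,
       -0.00060816]), 'joint_efforts': array([ 2.77952558e-04, -3.86631596e+01,  2.37939674e+01,  5.36509261e+00,
       -6.12155054e-03,  2.84073803e-05]), 'ee_pos': array([ 0.24244357, -0.49314105,  0.23040959]), 'tool_rot': array([ 7.11103233e-01, -3.05957385e+00, -2.82423648e-03]), 'contact_force': array([-0.6212025 ,  0.61938592, -0.24335362]), 'torque': array([0.05341204, 0.08073092, 0.06077311]), 'finger_gap': 0.08515827800479545}
scene bung_1 0.87 [ 0.47   0.097 -0.006] [269. 280.]
scene bung_1 0.8 [ 0.492 -0.108 -0.004] [329. 244.]
scene bung_1 0.77 [ 0.411 -0.067 -0.004] [338. 266.]
scene bung_1 0.68 [ 0.478  0.016 -0.   ] [294. 264.]
scene flask 0.81 [ 0.524 -0.282  0.002] [367. 216.]
scene flask_mouth 0.94 [ 0.522 -0.28   0.141] [372. 174.]
scene dish 0.45 [ 0.493 -0.107 -0.003] [329. 244.]
scene tube_rack 0.89 [0.67  0.137 0.001] [214. 243.]
scene tape_roll 0.7 [ 0.665 -0.018  0.001] [265. 225.]
top bung_1 0.82 [ 0.47   0.097 -0.001] [238. 253.]
top bung_1 0.64 [ 0.415 -0.065 -0.002] [302. 275.]
top bung_1 0.55 [ 0.477  0.014 -0.   ] [271. 251.]
top bung_1 0.52 [ 0.496 -0.111 -0.004] [320. 243.]
top flask_mouth 0.96 [ 0.532 -0.281  0.144] [403. 226.]
top dish 0.65 [ 0.507  0.283 -0.003] [166. 238.]
top tube_rack 0.88 [0.674 0.135 0.004] [224. 173.]
top tube_rack 0.53 [ 0.467  0.095 -0.003] [239. 254.]
top tape_roll 0.62 [ 0.67  -0.022 -0.002] [285. 175.]
top glass_beaker 0.73 [ 0.688 -0.336  0.003] [407. 168.]
top glass_beaker 0.5 [ 0.494 -0.112 -0.004] [321. 244.]
0.8
```

View pics/scene0.png

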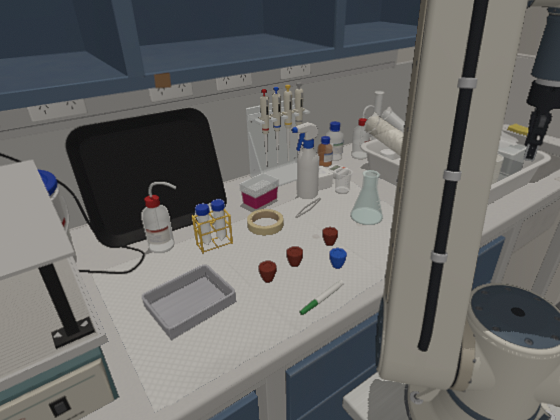

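View pics/top0.png

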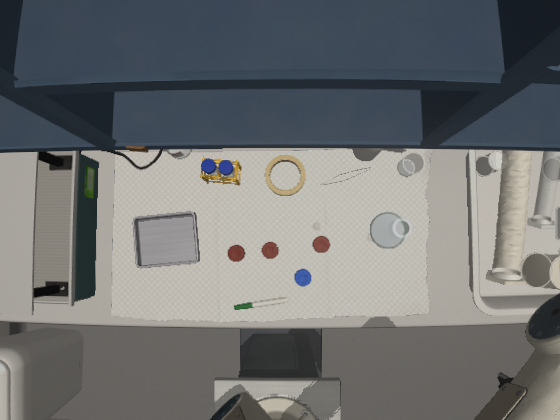

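```bash
cat >> h.py <<'E'
Q=R.from_matrix(np.array([[0,1,0],[1,0,0],[0,0,-1.]])) # tool y along world x
Q0=Q.as_rotvec()
def wcap(name=None):
    s=env.state(); c=env.capture("wrist")
    T=np.eye(4); T[:3,:3]=R.from_rotvec(s["tool_rot"]).as_matrix(); T[:3,3]=s["ee_pos"]
    c["camera_from_world"]=np.linalg.inv(T@np.asarray(c["mount"]))
    if name: cv2.imwrite(f"pics/{name}.png",c["color"])
    return c
E
python3 - <<'E'
from h import *
for p in [(.47,.05,.28),(.47,.097,.01),(.5,-.11,.01),(.526,-.281,.3),(.5,.28,.2)]: print(env.ik(p,Q0))
env.reach((.43,-.0,.30),Q0)
c=wcap("w1"); 
for d in env.mark_of(c,"bung_1"):
    p=w(c,d["centre"]); print(round(d["conf"],2),p.round(4),proj(c,p).round())
print(c["mount"],env.state()["t"],env.state()["qpos"])
E
```

```text
[ 0.43875967  0.08977699  0.02810364  0.         -1.50912298  2.70283299]
[ 0.53108173  0.31179209 -0.43308412  0.         -0.82592011  2.61051093]
[ 0.08980726  0.36403874 -0.35064813  0.         -0.85610946  3.05178539]
[-0.22875733  0.34464951  0.4041165   0.         -1.63026331 -2.91283532]
[ 0.78328927  0.31132294  0.10586473  0.         -1.36533812  2.35830339]
0.81 [ 0.47    0.0975 -0.0028] [303.  77.]
0.7 [ 0.492  -0.1055 -0.0016] [315. 237.]
0.62 [4.806e-01 1.860e-02 4.000e-04] [310. 144.]
0.58 [ 0.4128 -0.0624 -0.0008] [256. 206.]
[[ 1.10556987e-03 -9.54829839e-01 -2.97151066e-01  7.56067740e-02]
 [ 9.99998849e-01  7.46748244e-04  1.32104893e-03 -1.94825307e-04]
 [-1.03947990e-03 -2.97152184e-01  9.54829565e-01 -1.41791025e-01]
 [ 0.00000000e+00  0.00000000e+00  0.00000000e+00  1.00000000e+00]] 3.4833 [ 3.66645731e-01  1.29040229e-03 -1.58786339e-02  3.91502580e-05
 -1.55383344e+00  2.77406054e+00]
```

View pics/w1.png

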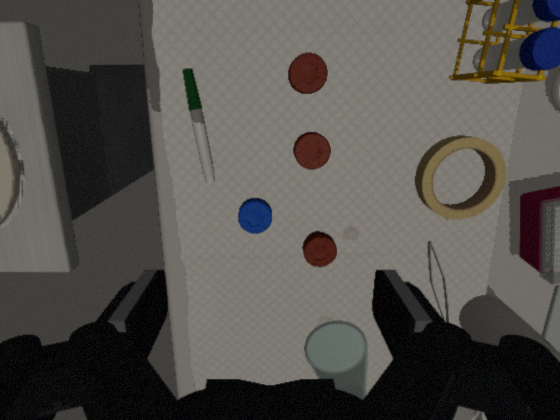

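```bash
cat >> h.py <<'E'
Qf=R.from_matrix(np.array([[0,-1,0],[-1,0,0],[0,0,-1.]])).as_rotvec()
def heads(c,z=.042,show=True):
    h=cv2.cvtColor(c["color"],cv2.COLOR_BGR2HSV)
    m=(((h[...,0]<10)|(h[...,0]>172))&(h[...,1]>110)&(h[...,2]>35)).astype(np.uint8)
    n,l,st,ce=cv2.connectedComponentsWithStats(m); out=[]
    for i in range(1,n):
        if 60<st[i,4]: out.append((st[i,4],ce[i].round(1),ray(c,*ce[i],z).round(4)))
    return out
E
python3 - <<'E'
from h import *
print(env.ik((.494,-.11,.01),Qf),env.ik((.43,-.281,.3),Qf))
for o in heads(env.capture("top"),.033): print(o)
c=wcap()
for o in heads(c,.035): print(o)
env.reach((.45,-.15,.30),Qf)
c=wcap("w2")
for o in heads(c,.035): print(o)
for n in ["bung_1","flask_mouth"]:
  for d in env.mark_of(c,n):
    p=w(c,d["centre"]); print(n,round(d["conf"],2),p.round(4),proj(c,p).round())
print(env.state()["t"])
E
```

```text
[ 9.09235612e-02  3.54540116e-01 -3.65905782e-01  4.44089210e-16
 -8.50350429e-01 -9.09235612e-02] [-2.73523158e-01  1.72003017e-01  1.74207344e-01  4.44089210e-16
 -1.57300065e+00  2.73523158e-01]
(np.int32(195), array([320.8, 243.8]), array([ 0.4935, -0.109 ,  0.033 ]))
(np.int32(203), array([235.7, 252.7]), array([0.4719, 0.0992, 0.033 ]))
(np.int32(1203), array([307.4,  72.9]), array([0.4711, 0.0995, 0.035 ]))
(np.int32(1013), array([311.7, 150.4]), array([0.4786, 0.0159, 0.035 ]))
(np.int32(777), array([319.8, 250.8]), array([ 0.4933, -0.1097,  0.035 ]))
(np.int32(908), array([234.2, 198.8]), array([ 0.4925, -0.1086,  0.035 ]))
(np.int32(718), array([247.6, 291.2]), array([0.4785, 0.0166, 0.035 ]))
(np.int32(611), array([254.1, 345.3]), array([0.471 , 0.1011, 0.035 ]))
bung_1 0.87 [ 0.4805  0.0181 -0.001 ] [248. 279.]
bung_1 0.77 [ 0.4707  0.0976 -0.0032] [255. 326.]
bung_1 0.69 [ 0.4129 -0.0619 -0.0031] [297. 225.]
bung_1 0.61 [ 0.4931 -0.1071 -0.0006] [236. 192.]
flask_mouth 0.94 [ 0.5253 -0.2824  0.1417] [172.  20.]
flask_mouth 0.39 [ 0.4803  0.0176 -0.0011] [248. 278.]
6.1
```

View pics/w2.png

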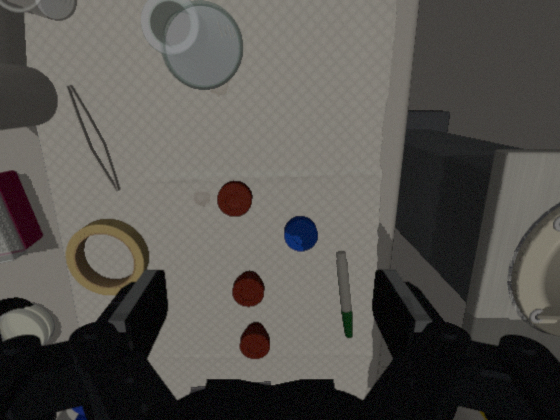

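```bash
cat > feel.py <<'E'
from h import *
import sys
x,y=float(sys.argv[1]),float(sys.argv[2])
env.grip(.064,squeeze=20)
env.reach((x,y,.11),Qf)
print("stop",env.line_to((x,y,.012),v=.12,force_limit=10))
env.grip(0.0,squeeze=20)
s=env.state(); print("gap",s["finger_gap"],s["ee_pos"],s["contact_force"],s["t"])
env.sleep(.3); s=env.state(); print("gap",s["finger_gap"],s["contact_force"],s["t"])
E
python3 feel.py .493 -.109
python3 - <<'E'
from h import *
env_c=env.capture("scene"); cv2.imwrite("pics/s1.png",env_c["color"])
wcap("w3")
E
```

```text
stop False
gap 0.03407883178627169 [ 0.49376531 -0.10907859  0.01318769] [-1.7405274   0.53726248  5.5195431 ] 8.6083
gap 0.03397539011647876 [-2.04608559  1.1730914   5.54624928] 8.9083
```

View pics/w3.png

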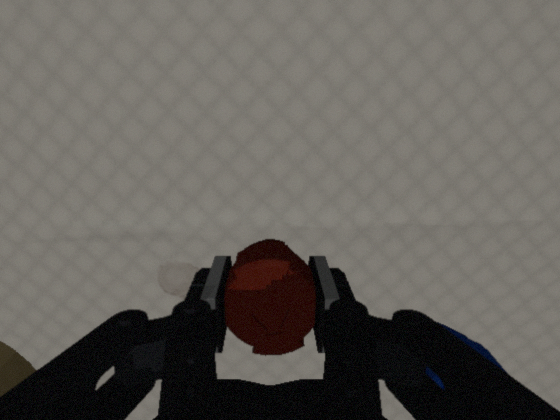

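```bash
for p in ".479 .016" ".471 .0985"; do python3 - <<'E'
from h import *
env.grip(.064)
p=env.state()["ee_pos"]; env.line_to((p[0],p[1],.11),v=.2)
E
python3 feel.py $p; done
python3 - <<'E'
from h import *
env.grip(.064)
p=env.state()["ee_pos"]; env.line_to((p[0],p[1],.11),v=.2)
env.reach((.47,-.06,.27),Qf)
c=wcap("w4")
for o in heads(c,.035): print(o)
for n in ["bung_1","flask_mouth"]:
  for d in env.mark_of(c,n):
    p=w(c,d["centre"]); print(n,round(d["conf"],2),p.round(4),proj(c,p).round())
print(env.state()["t"])
E
```

```text
stop False
gap 0.04038092749654975 [0.47957367 0.0161269  0.01286635] [-2.47173587 -0.36409722  5.07151944] 12.1333
gap 0.04019830900424457 [-1.4070356  -1.10971395  6.4012502 ] 12.4333
stop False
gap 0.04010883414866156 [0.47162582 0.09875547 0.01291135] [-2.16663251  0.33917065  6.02945037] 15.375
gap 0.04004713908009898 [-1.46937638 -0.30013352  6.36782727] 15.675
(np.int32(1242), array([245.5, 123.1]), array([ 0.4938, -0.1087,  0.035 ]))
(np.int32(947), array([259.8, 235.8]), array([0.4799, 0.0165, 0.035 ]))
(np.int32(836), array([267. , 299.7]), array([0.4718, 0.0999, 0.035 ]))
bung_1 0.82 [ 0.4733  0.0976 -0.0015] [266. 283.]
bung_1 0.82 [ 0.4112 -0.0624 -0.003 ] [318. 161.]
bung_1 0.71 [0.4836 0.0208 0.0006] [257. 228.]
bung_1 0.7 [ 4.942e-01 -1.080e-01 -4.000e-04] [247. 122.]
flask_mouth 0.59 [ 0.471   0.0946 -0.0053] [268. 279.]
17.725
```

View pics/w4.png

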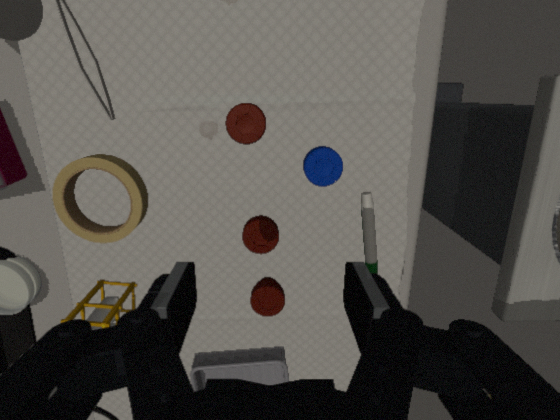

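```bash
python3 - <<'E'
from h import *
x,y=.4938,-.1090
env.reach((x,y,.11),Qf)
print(env.line_to((x,y,.017),v=.12,force_limit=10))
env.grip(0.0,squeeze=20)
s=env.state(); print("gap",s["finger_gap"],s["ee_pos"])
env.line_to((x,y,.23),v=.2)
env.reach((.525,-.21,.27),Qf)
s=env.state(); print("gap",s["finger_gap"],s["contact_force"])
c=wcap("w5")
P=[]
for d in env.mark_of(c,"flask_mouth"):
    p=w(c,d["centre"]); print(round(d["conf"],2),p.round(4),proj(c,p).round())
im=c["color"].copy()
for X,Y,col in [(.525,-.282,(0,0,255)),(.530,-.282,(255,0,0))]:
  pts=np.array([proj(c,(X+.0215*np.cos(t),Y+.0215*np.sin(t),.141)) for t in np.linspace(0,6.28,40)])
  cv2.polylines(im,[np.round(pts*8).astype(int)],True,col,1,cv2.LINE_AA,3)
cv2.imwrite("pics/w5o.png",im)
im=cv2.resize(im,None,fx=1,fy=1)
c2=env.capture("top")
for d in env.mark_of(c2,"flask_mouth"):
    p=w(c2,d["centre"]); print(round(d["conf"],2),p.round(4),proj(c2,p).round())
print(env.state()["t"])
E
```

```text
False
gap 0.03330615281277342 [ 0.49461071 -0.10909835  0.01813989]
gap 0.033406922799307376 [ 0.04976076  1.70191962 -1.24028974]
0.77 [ 0.5255 -0.2827  0.1419] [268. 102.]
21.6833
```

View pics/w5o.png

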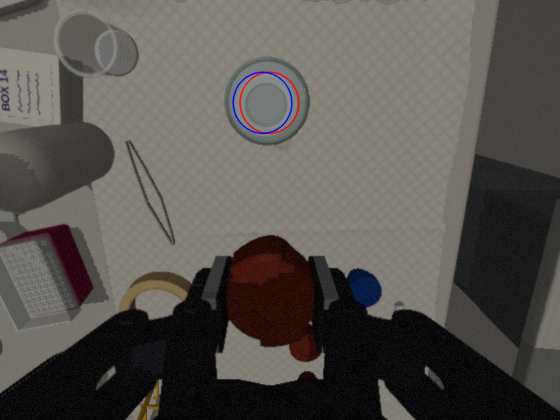

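```bash
python3 - <<'E'
import cv2
a=cv2.imread("pics/w5.png")[40:160,200:330]; b=cv2.imread("pics/w5o.png")[40:160,200:330]
a=cv2.convertScaleAbs(a,alpha=1.4,beta=-30)
cv2.imwrite("pics/z5.png",cv2.resize(cv2.hconcat([a,b]),None,fx=3,fy=3,interpolation=cv2.INTER_CUBIC))
E
```

```text
(no output)
```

View pics/z5.png

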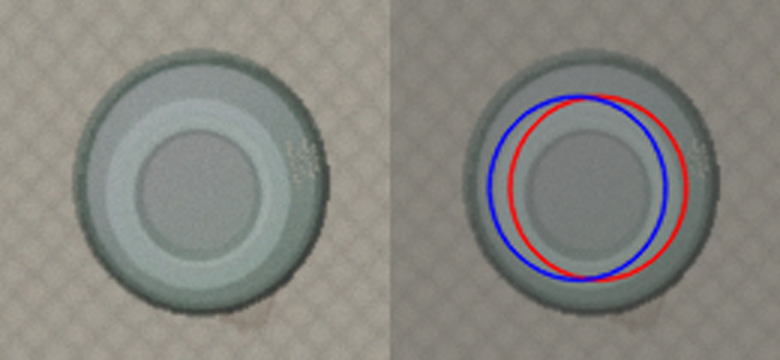

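```bash
python3 - <<'E'
from h import *
x,y=.5275,-.281
env.line_to((x,y,.27),v=.2)
env.line_to((x,y,.182),v=.15)
env.sleep(.15); c=wcap("w6"); print(env.state()["contact_force"])
st=env.line_to((x,y,.150),v=.05,force_limit=6)
s=env.state(); print(st,s["ee_pos"],s["contact_force"],s["torque"],s["finger_gap"],s["t"])
c=wcap("w7"); cv2.imwrite("pics/s7.png",env.capture("scene")["color"])
E
```

```text
[-0.21144964  0.46044366 -0.8622515 ]
False [ 0.52757616 -0.28102592  0.1501106 ] [-1.2944893   0.13891436 -0.56937705] [ 0.03184459 -0.03665041 -0.01797754] 0.03338126161063183 23.9167
```

View pics/w7.png

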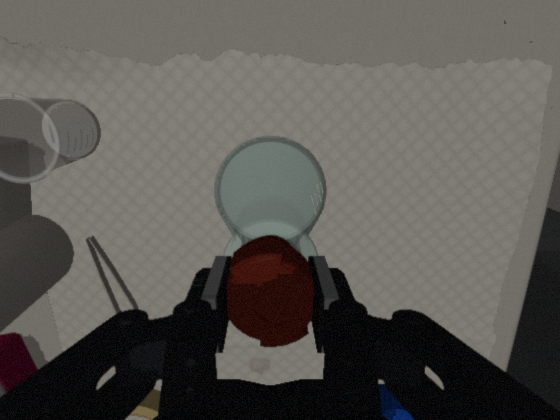

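View pics/s7.png

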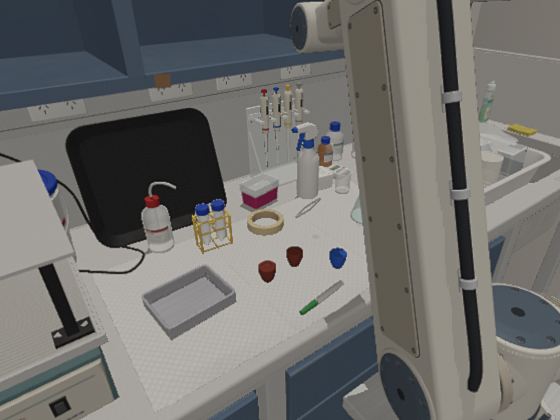

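View pics/w6.png

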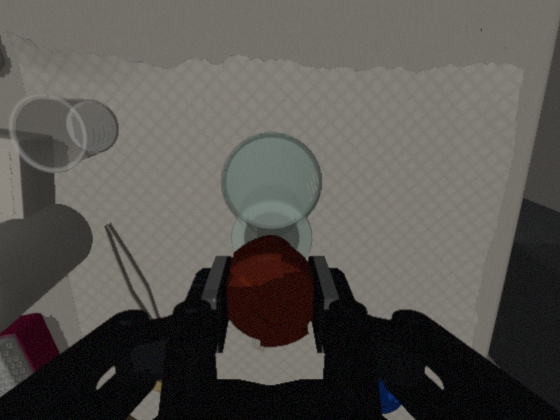

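```bash
python3 - <<'E'
from h import *
x,y=.5275,-.281
st=env.line_to((x,y,.1435),v=.04,force_limit=10)
s=env.state(); print(st,s["ee_pos"],s["contact_force"],s["torque"],s["finger_gap"],s["t"])
c=wcap("w8")
E
```

```text
False [ 0.5274561  -0.28078747  0.14293272] [ 0.39970089  0.01944222 -2.34342496] [ 0.02099243 -0.26727342 -0.02046231] 0.033199539329100324 24.325
```

View pics/w8.png

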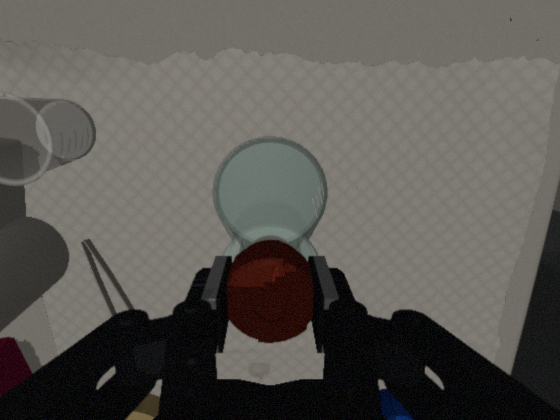

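```bash
python3 - <<'E'
from h import *
x,y=.5275,-.281
env.grip(.06)
env.line_to((x,y,.20),v=.15)
env.grip(0.0,squeeze=20)
c=wcap("w9a")
st=env.line_to((x,y,.1715),v=.1,force_limit=8)
s=env.state(); print(st,s["ee_pos"],s["contact_force"],s["t"])
st=env.line_to((x,y,.157),v=.03,force_limit=17)
s=env.state(); print(st,s["ee_pos"],s["contact_force"],s["torque"],s["finger_gap"],s["t"])
c=wcap("w9")
E
```

```text
False [ 0.52737667 -0.28114364  0.17151869] [-0.2239383  -0.96153894  0.49108294] 26.3583
False [ 0.52874731 -0.28188309  0.15970874] [-0.65489372  0.73676703  8.98980847] [ 0.3352688   0.31357211 -0.00516533] -0.0002912624406968695 26.9917
```

View pics/w9.png

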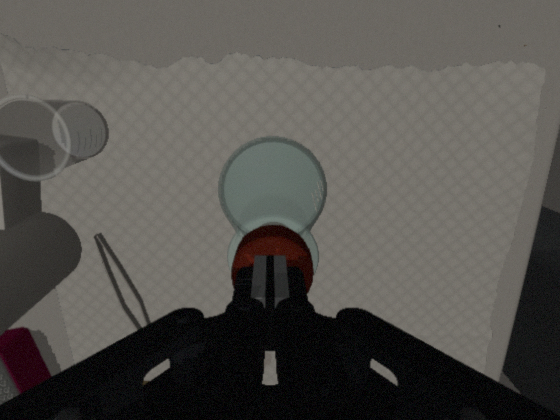

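View pics/w9a.png

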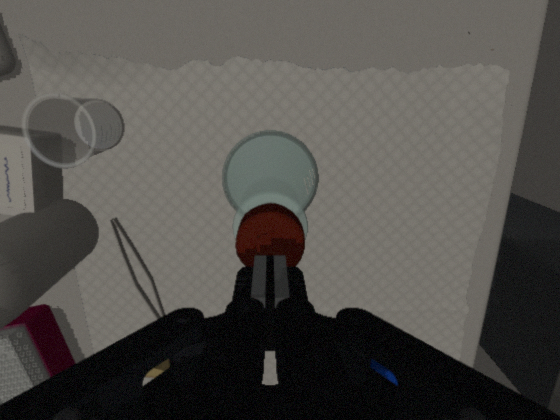

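```bash
python3 - <<'E'
from h import *
x,y=.5275,-.281
st=env.line_to((x,y,.150),v=.02,force_limit=9)
s=env.state(); print(st,s["ee_pos"],s["contact_force"],s["torque"],s["t"])
st=env.line_to((x,y,.150),v=.02,force_limit=4)
s=env.state(); print(st,s["ee_pos"],s["contact_force"],s["torque"],s["t"])
c=wcap("w10")
env.line_to((x,y,.24),v=.2)
env.grip(.064,squeeze=20)
env.reach((.50,-.17,.27),Qf)
c=wcap("w11")
for o in heads(c,.05): print(o)
cv2.imwrite("pics/t11.png",env.capture("top")["color"])
print(env.state()["t"])
E
```

```text
True [ 0.52882487 -0.28212393  0.1590338 ] [-0.93035606 -0.53257992  3.99940225] [0.09405368 0.21740785 0.01841349] 27.275
True [ 0.52892517 -0.28226203  0.15901227] [-0.1806904   0.45395903  4.71928949] [0.13469757 0.12630779 0.04546878] 27.4833
(np.int32(2603), array([228.9,  40.5]), array([ 0.5389, -0.2956,  0.05  ]))
(np.int32(751), array([286.4, 318.3]), array([0.48  , 0.0072, 0.05  ]))
(np.int32(514), array([290.9, 371.3]), array([0.4729, 0.0852, 0.05  ]))
29.3583
```

View pics/w11.png

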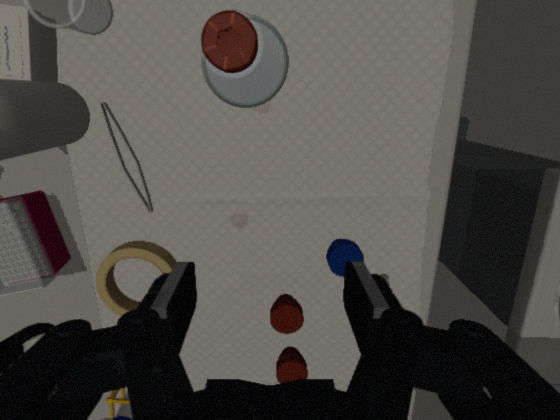

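View pics/t11.png

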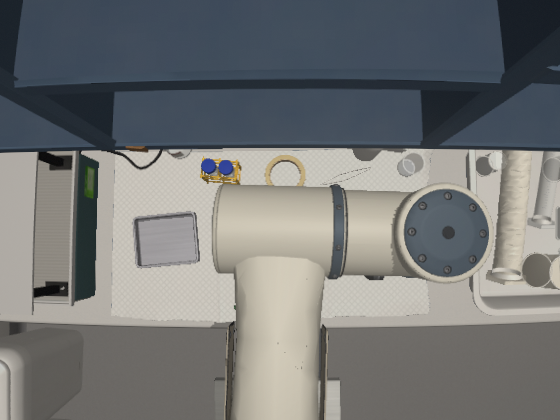

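```bash
cat >> h.py <<'E'
Qy=R.from_matrix(np.array([[1,0,0],[0,-1,0],[0,0,-1.]])).as_rotvec()  # jaws along y
Qy2=R.from_matrix(np.array([[-1,0,0],[0,1,0],[0,0,-1.]])).as_rotvec()
E
python3 - <<'E'
from h import *
c=env.capture("top"); print(c["fx"],np.linalg.inv(c["camera_from_world"])[:3,3])
for u,v in [(135,214),(194,211),(199,263),(139,268)]: print(ray(c,u,v,.032).round(4))
for u,v in [(98,160),(96,300),(75,155),(75,300)]: print('sh',ray(c,u,v,.32).round(3))
for q in (Qy,Qy2): print(env.ik((.48,.016,.02),q),env.ik((.51,.245,.2),q))
z=cv2.resize(c["color"][190:290,115:215],None,fx=5,fy=5,interpolation=cv2.INTER_CUBIC); cv2.imwrite("pics/zd.png",z)
E
```

```text
428.00243789481874 [ 0.48918178 -0.02058286  1.08134566]
[0.5673 0.3534 0.032 ]
[0.5746 0.2037 0.032 ]
[0.4464 0.1898 0.032 ]
[0.433  0.3406 0.032 ]
sh [0.646 0.325 0.32 ]
sh [0.389 0.322 0.32 ]
sh [0.657 0.371 0.32 ]
sh [0.388 0.362 0.32 ]
[ 3.60621604e-01  2.98297196e-01 -4.20122990e-01  4.44089210e-16
 -8.52376141e-01  1.21017472e+00] [ 7.24234344e-01  2.97073163e-01  8.59474401e-02  4.44089210e-16
 -1.35967060e+00  8.46561982e-01]
[ 0.3606216   0.2982972  -0.42012299  0.         -0.85237614 -1.93141793] [ 0.72423434  0.29707316  0.08594744  0.         -1.3596706  -2.29503067]
```

View pics/zd.png

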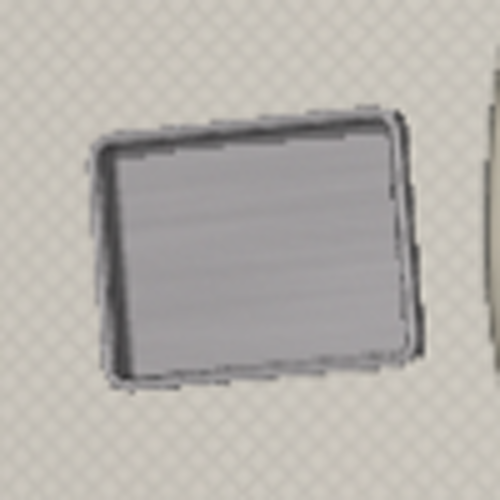

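```bash
python3 - <<'E'
from h import *
x,y=.4799,.0165
env.grip(.056,squeeze=22)
env.reach((x,y,.11),Qy)
print(env.line_to((x,y,.023),v=.15,force_limit=10))
env.grip(0.0,squeeze=22)
s=env.state(); print("gap",s["finger_gap"],s["ee_pos"])
env.line_to((x,y,.18),v=.2)
x,y=.481,.242
env.reach((x,y,.17),Qy)
s=env.state(); print("gap",s["finger_gap"],s["ee_pos"])
c=env.capture("top"); cv2.imwrite("pics/t12.png",c["color"])
c=env.capture("scene"); cv2.imwrite("pics/s12.png",c["color"]); wcap("w12")
print(env.state()["t"])
E
```

```text
False
gap 0.039971160002757335 [0.4810495  0.0166175  0.02445671]
gap 0.0397177084930459 [0.48068937 0.24168908 0.16924074]
33.75
```

View pics/s12.png

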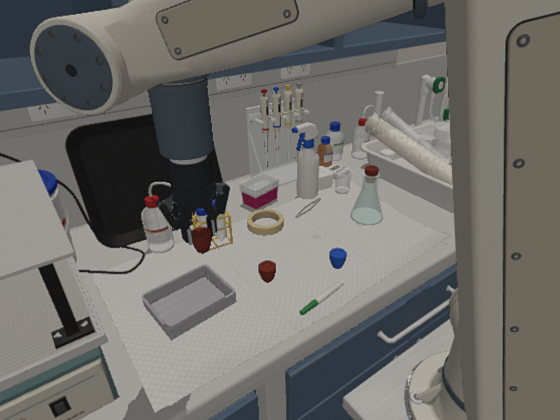

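View pics/t12.png

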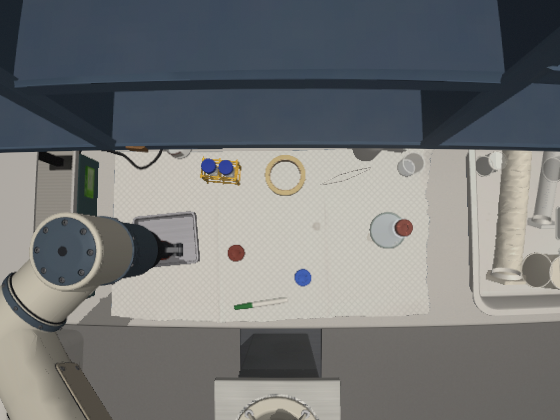

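View pics/w12.png

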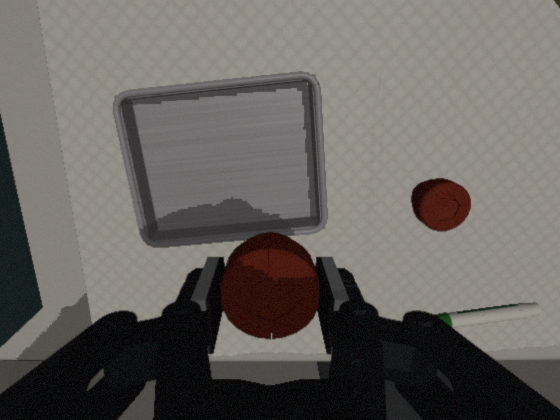

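```bash
cat > place.py <<'E'
from h import *
import sys
x,y=float(sys.argv[1]),float(sys.argv[2])
st=env.line_to((x,y,.0305),v=.12,force_limit=6)
s=env.state(); print(st,s["ee_pos"],s["contact_force"],s["t"])
env.grip(.054)
env.line_to((x,y,.15),v=.2)
E
python3 place.py .481 .242
python3 - <<'E'
from h import *
x,y=.4720,.0993
env.reach((x,y,.13),Qy)
print(env.line_to((x,y,.023),v=.15,force_limit=10))
env.grip(0.0,squeeze=22)
s=env.state(); print("gap",s["finger_gap"],s["ee_pos"])
env.line_to((x,y,.18),v=.2)
c=env.capture("top"); cv2.imwrite("pics/t13.png",c["color"])
x,y=.539,.249
env.reach((x,y,.17),Qy)
s=env.state(); print("gap",s["finger_gap"],s["ee_pos"])
wcap("w13")
c=env.capture("scene"); cv2.imwrite("pics/s13.png",c["color"])
print(env.state()["t"])
E
```

```text
False [0.48151993 0.24236045 0.03127504] [0.57997157 0.12986464 0.08557849] 35.0667
False
gap 0.03995734087043234 [0.47295406 0.09971148 0.02423478]
gap 0.04004447493607431 [0.53863291 0.24909491 0.16864776]
39.6667
```

View pics/w13.png

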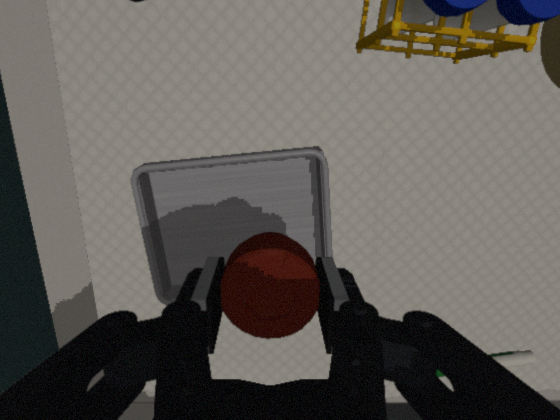

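View pics/s13.png

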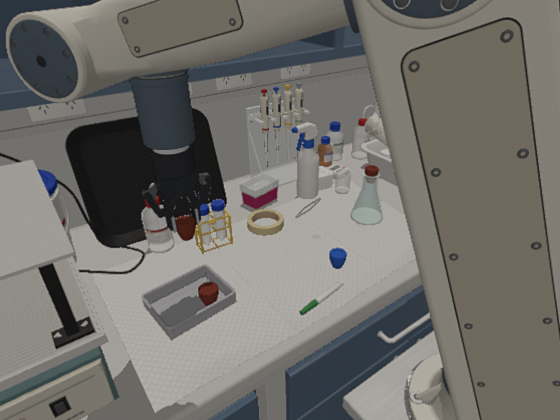

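```bash
python3 place.py .539 .249
python3 - <<'E'
from h import *
env.reach((.42,.10,.30),Qy)
c=env.capture("scene"); cv2.imwrite("pics/s14.png",c["color"])
print(c["fx"])
z=cv2.resize(c["color"][150:230,330:400],None,fx=7,fy=7,interpolation=cv2.INTER_CUBIC)
cv2.imwrite("pics/z14.png",z)
for n in ["bung_1","flask_mouth","flask"]:
  for d in env.mark_of(c,n):
    p=w(c,d["centre"]); print(n,round(d["conf"],2),p.round(4),proj(c,p).round())
for h in (.141,.159): print(proj(c,(.5285,-.2815,h)))
c=env.capture("top"); cv2.imwrite("pics/t14.png",c["color"])
for n in ["bung_1"]:
  for d in env.mark_of(c,n):
    p=w(c,d["centre"]); print(n,round(d["conf"],2),p.round(4),proj(c,p).round())
print(env.state()["t"])
E
```

```text
False [0.53954954 0.24932571 0.03137   ] [-0.73480583  0.33189365 -0.3698728 ] 40.9833
396.72732308725637
bung_1 0.81 [0.4781 0.2416 0.0043] [211. 302.]
bung_1 0.8 [ 0.4069 -0.0626 -0.0038] [338. 268.]
bung_1 0.7 [ 0.5266 -0.2797  0.1159] [370. 181.]
bung_1 0.65 [5.385e-01 2.486e-01 5.000e-04] [196. 289.]
bung_1 0.2 [ 0.5245 -0.2816  0.1407] [372. 173.]
flask_mouth 0.68 [ 0.5243 -0.2808  0.1425] [372. 173.]
flask 0.62 [ 0.5223 -0.2822  0.0013] [368. 217.]
[370.94257037 172.61695813]
[371.62348356 166.60864533]
bung_1 0.8 [ 0.4131 -0.0693 -0.0012] [304. 276.]
bung_1 0.47 [0.5378 0.2463 0.0046] [179. 226.]
bung_1 0.47 [0.4783 0.2365 0.0055] [183. 250.]
bung_1 0.42 [ 0.5063  0.2782 -0.0017] [168. 239.]
43.2833
```

View pics/s14.png

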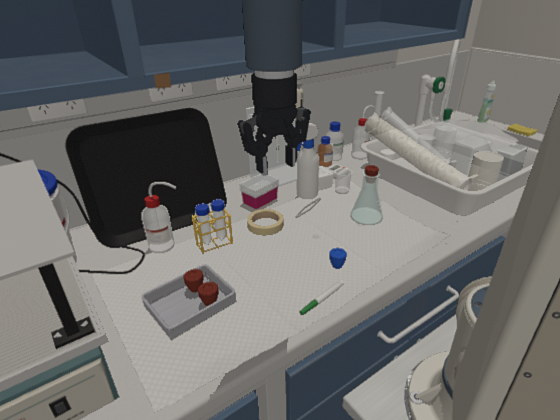

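View pics/z14.png

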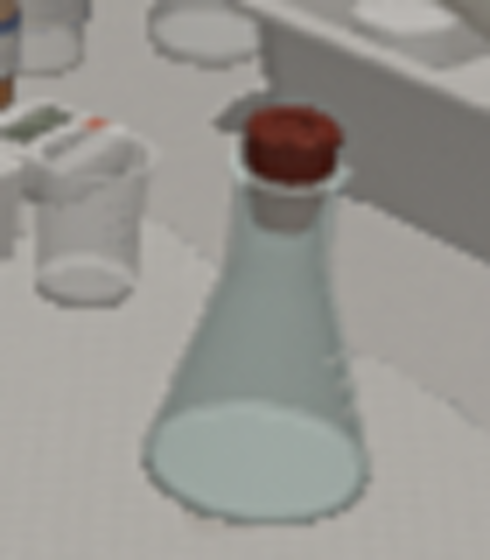

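View pics/t14.png

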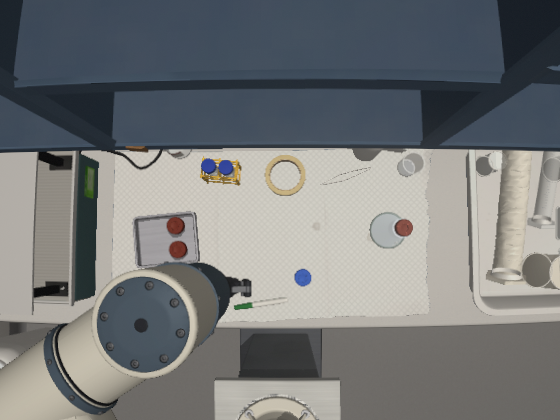

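```bash
python3 - <<'E'
from h import *
x,y=.528,-.2815
env.reach((x,y,.25),Qf)
env.grip(.022,squeeze=20)
env.line_to((x,y,.178),v=.15)
env.sleep(.2)
f0=env.state()["contact_force"][2]
for k in range(2):
    st=env.line_to((x,y,.142),v=.025,force_limit=14 if k==0 else 4)
    s=env.state(); print(st,s["ee_pos"],s["contact_force"]-[0,0,f0],s["torque"],s["t"])
    if not st: break
env.line_to((x,y,.24),v=.2)
env.reach((.49,-.20,.24),Qf)
c=wcap("w15"); 
env.reach((.42,.10,.30),Qf)
c=env.capture("scene"); cv2.imwrite("pics/z15.png",cv2.resize(c["color"][150:230,330:400],None,fx=7,fy=7,interpolation=cv2.INTER_CUBIC))
print(env.state()["t"])
E
```

```text
True [ 0.52817434 -0.28183004  0.15913427] [-0.31057739  1.40850317  4.86448003] [ 0.15441803  0.21887691 -0.00169418] 46.8583
True [ 0.52818899 -0.28189062  0.1591542 ] [0.44892929 1.04405119 3.76726669] [ 0.23803311  0.05874354 -0.02022566] 47.0667
49.375
```

View pics/w15.png

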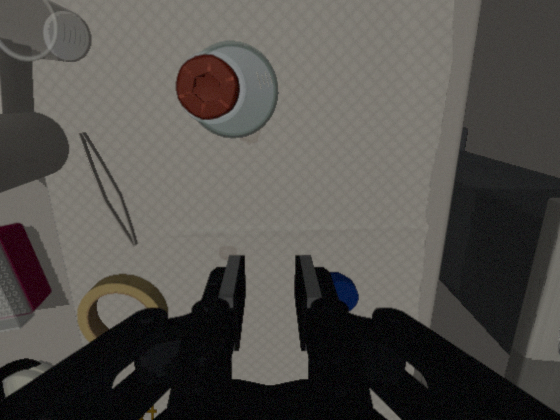

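View pics/z15.png

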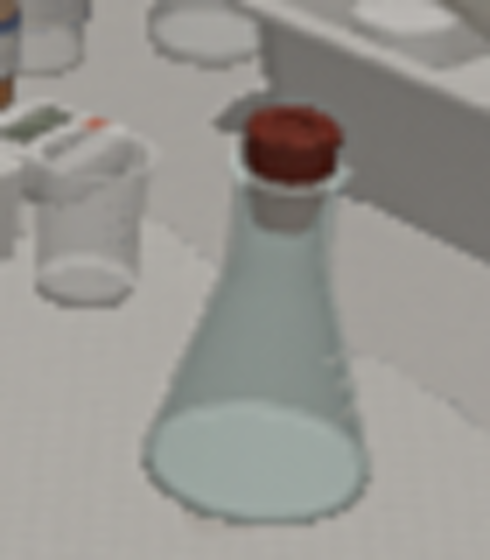

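```bash
python3 -c "
from h import *
env.hand_in()"
```

```text
the job is handed in; nothing more can be done
```

The supple bung is seated in the flask and the two hard ones are in the discard dish. I handed the job in at about 49 s on the robot's clock, and hand-in gives no verdict.

- **Feeling:** I squeezed all three at 20 N where they stood. The right-hand bung, nearest the flask, closed to 34.0 mm, so it is the supple one. The other two stopped at about 40.2 and 40.0 mm, so they are hard.
- **Seating the supple bung:** I lowered it squeezed about 17 mm into the neck with no noticeable resistance. I then pushed it home from above with the fingers shut, using a 17 N force limit on the main stroke and lower limits after that.
- **Hard bungs:** I set both upright, side by side, in the dish.

**Last checks:**
- The head's top stopped the fingers at z = 159.0 mm, and a second light press reached 159.1 mm. Fully home should be 159 mm.
- The last close-up of the flask shows it upright, with the flange on the rim and no change after that press.
- The network and the pictures both show the two hard bungs in the dish. The blue look-alike and the other things look to be where they started.
- In the first scene picture the network also marked a bung as a dish and missed the dish itself, so I took the dish's position from the top picture. No check failed.

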